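# Hang the headband magnifier on the bench rail

### The arm

A 7-joint arm with a two-finger parallel gripper is mounted at the origin on the work surface. World frame = base frame: x ahead of the robot, y to its left, z up, the work surface at z = 0. Lengths are in m, angles in degrees, forces in N, time in s.
With the tool pointing down it reaches from about 0.425 to 0.875 m from the base axis. Payload 4.7 kg.
Tool frame: the origin (TCP) lies where the fingers leave the gripper's body, on its centre line; the fingertips stand 70 mm ahead of it and the grasp point (between the pads) lies 51 mm ahead of it (env.tip_reach is the distance from the TCP to the fingertips, in m); z points along the fingers, x is the direction in which the jaws open and shut, and the axes are right-handed (so a half turn about z gives the same grasp; the last joint's range is limited). The gripper opens to 87 mm and grips with 3 to 60 N. Pads are 19 mm wide; open, the fingers measure 117 mm over their backs; the gripper's body (75 mm by 190 mm) begins 51 mm behind the grasp point.
Start: joints at [0.808, 18.392, -4.016, 83.108, 1.295, 78.541, -3.26], TCP at [0.65, -0, 0.292] pointing down, gripper open.
Joint ranges: [-163.93, 163.93], [-17.29, 119.83], [-79.2, 71.16], [3.27, 140.29], [-89.18, 269.18], [5.43, 117.66], [-154.24, 154.24]. Speed limits (degrees/s): [147.25, 147.25, 180, 180, 180, 180, 180].

### API

Orientations are given as [roll, pitch, yaw] about the fixed x, y, z axes, in that order (R = Rz(yaw) Ry(pitch) Rx(roll)).
In Python, from cell import env, optics, order gives the robot as it stands.
- The arm moves only by the shell command python3 -m creep 'ROWS' [FORCE]. ROWS is JSON, a list of rows, each a list of 7 numbers: the shift along the tool's x, y, z in cm, then the turn, a rotation vector about the tool's x, y, z in rad, then the opening, from 0 (shut) to 1 (fully open). A call has 1 to 20 rows; each row shifts and turns the pose as measured when the row begins, along the tool's axes as they then stand; what a row does not reach is not made up. A row lasts 1/10 s, in which the tool goes at most 50 mm and 8.59 degrees, less where a joint would pass 70% of its speed; a pose out of reach is approached as far as the arm can. A call with a gripper value outside its range is refused whole. The fingers move at their own pace and stop on an object; FORCE is the grip in N (left out, the last holds). Time passes only in rows, so rows that do not move let the fingers close. It gives the time, the measured TCP pose, the force and the opening at its end, in the units of the state.
- env.get_obs(): the state, without advancing time (a new reading comes with each control period).
- optics.read_camera(name): name is "scene" or "side" or "wrist"; returns a dict with "frame" (384x512x3 uint8, blue, green, red), "z_map" (384x512 float32, m along the optical axis (not along the pixel's ray), 0 where there is no reading), "fx", "fy", "cx", "cy" (pixels), "distortion" ([k1, k2, p1, p2, k3] as OpenCV has them; the pictures are not rectified), "R" (3x3) and "t" (3): a world point X has camera coordinates R X + t; the wrist camera has in their place "hand_eye" (4x4, takes a point from camera to tool coordinates, whose origin is the TCP and whose axes are the tool frame's). Camera axes: x right, y down, z forward; pixel columns grow to the right and rows downward; lengths in m; the calibration is good to about 2 mm. A picture is of the moment at which its call begins: read the wrist's pose just before it.
- order.sign_off(): hands the job in, once; it reports no verdict.
The state is a dict: "time_s": time; "qpos": joint angles; "joint_velocities": joint speeds; "effort": joint torques, N m; "tool_pos": TCP position; "tool_rot": TCP orientation; "force": force on the tool from outside, world axes, zero at the start; "wrist_torque": the same for the moment, N m; "grip_width": finger opening in m.
Only numpy, scipy, OpenCV 4.12 (cv2) and the standard library are available. Lean on these libraries where they do the work, as an engineer would, in place of code of your own. Each camera call takes 0.05 s, during which the arm holds its last target. There are 200 camera calls.

### The job

Hang the headband magnifier on the cork-faced rail by the rear of its band: pass the tilted loop over the rail's red free end, lower it gently until you feel the rail take the band just beside the orange knob housing, and only then let go, so that it hangs still with the orange housing on top and the lens holder at the bottom. The rail's height is set by hand and not known beforehand; do not press hard on it, and leave the pliers, the blower and the blue case where they are.

Things in the scene. Friction and masses are not known exactly. Their poses are not given: they have to be found in the camera images.
- visor: Headband magnifier, rigid, 120 g, lying flat. Black closed oval band 26 mm high, 5 thick, inside 168 long (x) by 144 wide (y). Rear (+x): orange knob housing, x 89 to 123, 24 wide in y, 34 high; grip it across the 24. Front (-x): grey lens holder, x -90 to -116, 116 wide, 28 high. Origin: centre of the oval, underside; z up when flat.
- visor_knob (a point): Centre of the orange knob housing, 20 mm above the magnifier's underside, at x = 108 mm in the magnifier's frame (grip point).
- visor_rear (a point): Middle of the lower inner edge of the rear of the band, at x = 84 mm, y = 0, z = 0 in the magnifier's frame; with the loop tilted knob-up this edge comes down on the rail first.
- stand: Fixed rail stand. x: along the rail from free end to post; z up. Origin: on the bench below the free end. Rail: level cork-faced bar, 20 mm wide, 14 thick, at y 0, x 0 to 170, red end cap (26 wide, 4 proud); hang at x 60. Its top is 225 to 265 mm up, differs each time, is not reported. A board below (x 10 to 22, 150 wide, 120 high) stops swings. Post x 170, 322 high; foot x 0 to 230.
- pliers: Pliers with blue handles lying flat, about 155 mm long, 60 mm wide, 14 mm high, jaws to their +x; origin on the underside near the pivot. Leave alone.
- blower: Dark rubber dust blower standing on its base, 54 mm in diameter, 75 mm high; origin at the centre of its underside. Leave alone.
- case: Blue sorting case with a pale lid, 130 x 190 x 44 mm; origin at the centre of its underside. Leave alone.

How it is judged (in metres and radians):
On the way, in this order (a step that is already met when the one before it is completed fails the run):
1. the magnifier is lifted off the bench in the gripper (height (world z) of visor_knob above 0.1 m and contact force between the fingers and visor above 1 N), for 0.2 s.
2. still held by the gripper and tilted at least 20 degrees, the rear of its band rests on the rail (contact force between visor and stand above 0.3 N and contact force between the fingers and visor above 0.5 N and angle between visor's own z axis and vertical above 0.35 rad and x of visor_rear in the frame of stand between 0.015 and 0.105 m and y of visor_rear in the frame of stand between -0.03 and 0.03 m and height (world z) of visor_rear above 0.205 m), for 0.2 s.
At the end, for the whole second after the job is handed in: The magnifier hangs at rest on the rail by the rear of its band: rear edge 15 to 105 mm behind the rail's free end, within 30 mm sideways, over 205 mm up; knob up within 34 deg, loop square to the rail within 34 deg; under 30 mm/s and 0.3 rad/s; bystanders moved under 20 mm (contact force between visor and stand above 0.3 N and angle between visor's own x axis and vertical below 0.6 rad and angle between the z axis of visor and the x axis of stand, either way round below 0.6 rad and linear speed of visor below 0.03 m/s and angular speed of visor below 0.3 rad/s and x of visor_rear in the frame of stand between 0.015 and 0.105 m and y of visor_rear in the frame of stand between -0.03 and 0.03 m and height (world z) of visor_rear above 0.205 m and distance of each of pliers, blower, case from where it was at the start of the episode below 0.02 m); the robot touches nothing.
It fails at once if the gripper presses the magnifier on the rail or stand with more than 25 N (contact force between visor and stand above 25 N and contact force between the fingers and visor above 0.5 N).
It fails at once if pliers, blower or case moved more than 20 mm (distance of any of pliers, blower, case from where it was at the start of the episode above 0.02 m).
It also fails if it takes over 58 s, if anything falls off the work surface, if the arm or the gripper's body presses on something with over 40 N, if the wrist force passes 120 N, or if a joint passes its speed limit or range.

## Working session

There is one attempt and no reset: what is moved stays moved. The work goes in short steps, Python scripts to look and compute and a shell command to move; the robot and the scene stay as the last step left them, time stands still between calls to the robot, and variables do not carry over. Pictures are saved under pics/ and viewed, on a budget of 10 in all, crops included, one or two more only if the job needs it, and the job is handed in when it is done.

```bash
ls; mkdir -p pics
cat > h.py <<'E'
import numpy as np, cv2
from scipy.spatial.transform import Rotation as Ro
from cell import env, optics, order
def cam(n):
    o=env.get_obs(); c=optics.read_camera(n)
    K=np.array([[c['fx'],0,c['cx']],[0,c['fy'],c['cy']],[0,0,1]]);d=np.array(c['distortion'])
    if n=='wrist':
        T=np.eye(4);T[:3,:3]=Ro.from_euler('xyz',o['tool_rot'],degrees=True).as_matrix();T[:3,3]=o['tool_pos']
        T=T@np.array(c['hand_eye'])
    else:
        T=np.eye(4);T[:3,:3]=np.array(c['R']).T;T[:3,3]=-T[:3,:3]@np.array(c['t'])
    return dict(K=K,d=d,T=T,img=c['frame'],z=c['z_map'])
def cloud(c):
    h,w=c['z'].shape;v,u=np.mgrid[:h,:w]
    p=cv2.undistortPoints(np.stack([u,v],-1).reshape(-1,1,2).astype(np.float64),c['K'],c['d']).reshape(h,w,2)
    P=np.dstack([p,np.ones((h,w))])*c['z'][...,None]
    W=P@c['T'][:3,:3].T+c['T'][:3,3]; W[c['z']<=0]=np.nan
    return W
def save(c,n,s=1.5): cv2.imwrite('pics/'+n,cv2.resize(c['img'],None,fx=s,fy=s))
E
python3 - <<'E'
from h import *
print(env.get_obs())
for n in('scene','side'):
    c=cam(n);save(c,n+'0.png');np.save(n+'W.npy',cloud(c));print(n,c['T'].round(2).tolist())
E
```

```text
pics
{'time_s': 0.0, 'qpos': array([ 0.80871854, 18.44241674, -4.01441353, 83.17429421,  1.29440825,
       78.53982382, -3.25935632]), 'joint_velocities': array([ 0.04477054, -0.0019886 , -0.05244358, -0.02301727, -0.00621137,
        0.02146424, -0.0420034 ]), 'effort': array([-2.58547143e-04, -4.91284704e+01, -4.03903294e-01, -3.12526345e+01,
       -6.40594075e-02,  4.37659642e-02,  1.61017233e-04]), 'tool_pos': array([ 6.49590451e-01, -6.21500462e-05,  2.91128490e-01]), 'tool_rot': array([1.79994597e+02, 1.11331433e-01, 4.77250398e-04]), 'force': array([ 0.14450083, -0.03958117,  0.02767819]), 'wrist_torque': array([-0.03458051,  0.03273751,  0.01129294]), 'grip_width': 0.08701733468901175}
scene [[-0.35, 0.68, -0.65, 1.07], [0.94, 0.24, -0.26, 0.12], [-0.02, -0.69, -0.72, 0.62], [0.0, 0.0, 0.0, 1.0]]
side [[-0.94, -0.23, 0.24, 0.31], [-0.33, 0.6, -0.72, 0.59], [0.02, -0.76, -0.65, 0.69], [0.0, 0.0, 0.0, 1.0]]
```

View pics/scene0.png

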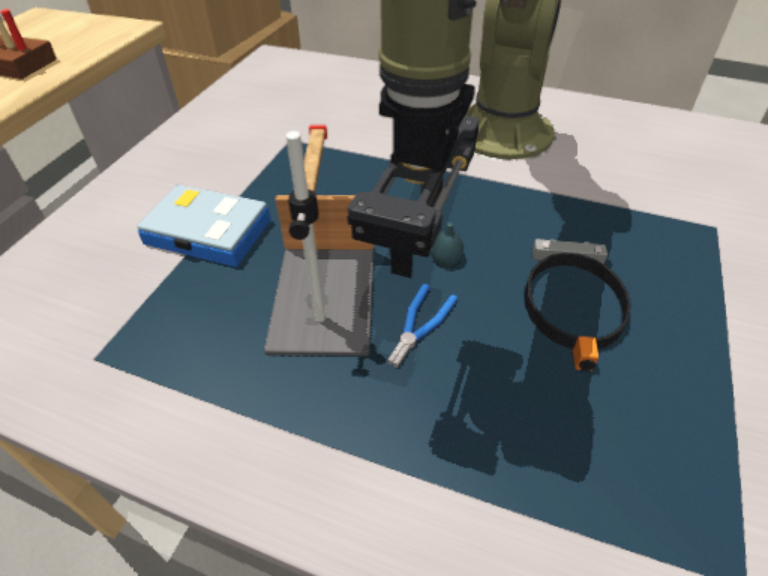

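View pics/side0.png

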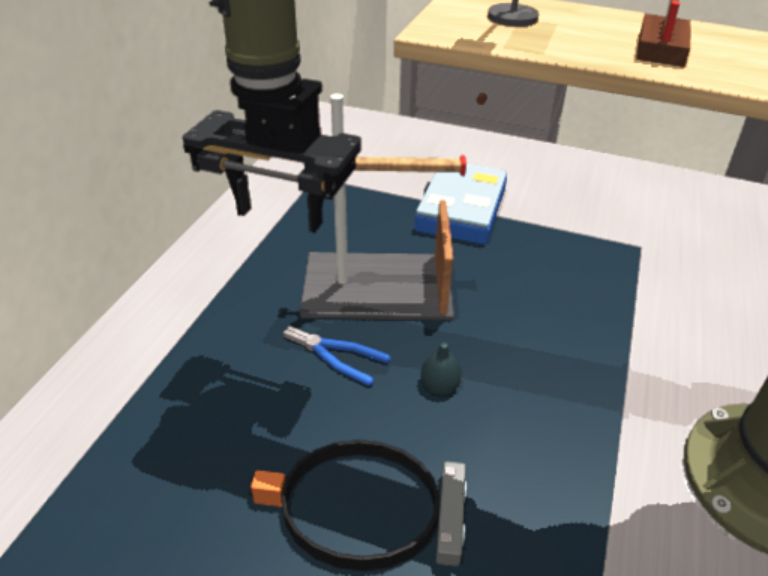

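The scene view shows the visor at the right, with its knob at (586,352) and its lens holder towards the robot. The rail's red cap is at (317,131), nearest the robot, and the post is further away. The side view shows the cap at (463,165), the knob at (268,489) and the blower at (440,372). Next I'll measure all of these from depth.

Run:
```python
from h import *
for n in('scene','side'):
    W=np.load(n+'W.npy');img=cv2.resize(cv2.imread(f'pics/{n}0.png'),(512,384),interpolation=cv2.INTER_AREA)
    hsv=cv2.cvtColor(img,cv2.COLOR_BGR2HSV)
    H,S,V=[hsv[...,i].astype(int) for i in range(3)]
    inb=(W[...,0]>.35)&(W[...,0]<1)&(abs(W[...,1])<.45)
    def rep(l,m):
        P=W[m&inb]; 
        if len(P): print(n,l,len(P),'med',np.median(P,0).round(3),'lo',np.percentile(P,3,0).round(3),'hi',np.percentile(P,97,0).round(3))
    Z=W[...,2]
    rep('red',((H<4)|(H>174))&(S>170)&(Z>.15)&(Z<.32))
    m=(H>4)&(H<18)&(S>170)&(Z<.06)&(W[...,1]>0.05); rep('orange',m); k=np.median(W[m&inb],0)
    rep('orangetop',m&(Z>.03))
    v=(Z>.008)&(Z<.045)&(W[...,1]>k[1]-.13)&(W[...,1]<k[1]+.13)&(W[...,0]<k[0]-.02)&(W[...,0]>k[0]-.26)
    rep('band',v&(Z>.02)&(W[...,0]>k[0]-.19)); rep('holder',v&(W[...,0]<k[0]-.2))
    # rail
    r=(Z>.2)&(Z<.275)&(H>5)&(H<22)&(S>60)&(W[...,1]<-.05); rep('rail',r)
    rep('board',(Z>.03)&(Z<.13)&(H>5)&(H<22)&(S>80)&(W[...,1]<-.03))
    rep('post',(Z>.28)&(Z<.33)&(W[...,1]<-.1)&(S<60))
    rep('blower',(Z>.02)&(Z<.09)&(V<90)&(W[...,1]>-.06)&(W[...,1]<.12)&(W[...,0]<k[0]-.05)&(W[...,1]<k[1]-.12))
    P=W[r&inb]
    if len(P)>20:
        a=cv2.fitLine(P[:,:2].astype(np.float32),cv2.DIST_HUBER,0,.01,.01).ravel();print('railfit',a)
```

```text
scene red 20 med [ 0.476 -0.202  0.234] lo [ 0.471 -0.211  0.233] hi [ 0.479 -0.193  0.235]
scene orange 246 med [0.573 0.225 0.033] lo [0.554 0.214 0.007] hi [0.587 0.241 0.036]
scene orangetop 167 med [0.571 0.228 0.034] lo [0.554 0.216 0.031] hi [0.586 0.24  0.036]
scene band 551 med [0.459 0.186 0.025] lo [0.383 0.131 0.02 ] hi [0.55  0.279 0.029]
scene holder 278 med [0.365 0.204 0.029] lo [0.352 0.131 0.014] hi [0.372 0.239 0.033]
scene rail 423 med [ 0.55  -0.174  0.231] lo [ 0.478 -0.202  0.215] hi [ 0.679 -0.134  0.236]
scene board 953 med [ 0.492 -0.193  0.08 ] lo [ 0.479 -0.264  0.032] hi [ 0.517 -0.16   0.121]
scene post 247 med [ 0.638 -0.143  0.307] lo [ 0.629 -0.152  0.282] hi [ 0.641 -0.138  0.324]
scene blower 327 med [ 0.448 -0.004  0.039] lo [ 0.429 -0.028  0.021] hi [0.459 0.015 0.07 ]
railfit [ 0.94787705  0.31863636  0.56594646 -0.16844176]
side red 18 med [ 0.471 -0.193  0.231] lo [ 0.469 -0.202  0.218] hi [ 0.474 -0.189  0.235]
side orange 347 med [0.565 0.237 0.031] lo [0.551 0.219 0.007] hi [0.582 0.244 0.035]
side orangetop 189 med [0.566 0.227 0.033] lo [0.551 0.218 0.031] hi [0.584 0.242 0.035]
side band 1141 med [0.435 0.192 0.025] lo [0.377 0.132 0.021] hi [0.54  0.281 0.029]
side holder 503 med [0.359 0.205 0.027] lo [0.351 0.145 0.013] hi [0.365 0.241 0.032]
side rail 627 med [ 0.544 -0.172  0.228] lo [ 0.478 -0.197  0.219] hi [ 0.606 -0.149  0.232]
side board 553 med [ 0.478 -0.157  0.1  ] lo [ 0.46  -0.247  0.034] hi [ 0.509 -0.126  0.121]
side post 179 med [ 0.63  -0.141  0.304] lo [ 0.625 -0.15   0.281] hi [ 0.639 -0.138  0.322]
side blower 549 med [0.431 0.004 0.04 ] lo [ 0.41  -0.013  0.022] hi [0.455 0.018 0.068]
railfit [ 0.9450071   0.32704988  0.5549022  -0.16648524]
```

Measured values:
- **Rail:** free end near (0.472,-0.199), yaw about 18°, top about 0.23.
- **Visor:** centre near (0.466,0.206), yaw about 12°, knob at (0.569,0.228).

Now moving above the knob.

```bash
python3 -m creep '[[-1.6,-4.6,0,0,0,0,1],[-1.6,-4.6,0,0,0,0,1],[-1.6,-4.6,0,0,0,0,1],[-1.6,-4.6,0,0,0,0,1],[-1.6,-4.6,0,0,0,0,1],[0,0,0,0,0,0.136,1],[0,0,0,0,0,0.136,1],[0,0,0,0,0,0.136,1],[0,0,0,0,0,0.136,1],[0,0,0,0,0,0.136,1],[0,0,0,0,0,0.136,1],[0,0,0,0,0,0.136,1],[0,0,0,0,0,0.136,1],[0,0,0,0,0,0.136,1],[0,0,0,0,0,0.136,1],[0,0,0,0,0,0,1]]' 30
cat > meas.py <<'E'
from h import *
o=env.get_obs();print(o['qpos'].round(0),o['tool_pos'].round(3),o['tool_rot'].round(1))
c=cam('wrist');W=cloud(c);hsv=cv2.cvtColor(c['img'],cv2.COLOR_BGR2HSV);Z=W[...,2]
m=(hsv[...,0]>4)&(hsv[...,0]<18)&(hsv[...,1]>170)&(Z>.028)&(Z<.045)&(W[...,1]>.1)
if m.sum():
    r=cv2.minAreaRect(W[m][:,:2].astype(np.float32)*1000);print('knob',m.sum(),r,Z[m].mean())
E
python3 meas.py
```

```text
time_s: 1.7
tool_pos: [0.5621, 0.2377, 0.2801]
tool_rot: [178.9, -0.2, -81.1]
force: [0.2, -0.1, -0.1]
grip_width: 0.0869
[ -23.   15.   -3.   89.    1.   77. -107.] [0.562 0.238 0.28 ] [178.9  -0.2 -81.1]
knob 217 ((568.5655517578125, 229.07557678222656), (34.27617263793945, 23.44178009033203), 13.08112621307373) 0.034260094042592434
```

```bash
python3 -m creep '[[0.95,-0.5,0,0.02,0,-0.07,1],[0,0,4,0,0,0,1],[0,0,4,0,0,0,1],[0,0,4,0,0,0,1],[0,0,3,0,0,0,1],[0,0,0,0,0,0,1]]'; python3 meas.py
```

```text
time_s: 2.35
tool_pos: [0.57, 0.2293, 0.1267]
tool_rot: [-179.7, -0.1, -75.5]
force: [-0.5, -0.9, -1.3]
grip_width: 0.0868
[ -22.   21.   -3.   99.    2.   59. -101.] [0.57  0.229 0.127] [-1.797e+02 -1.000e-01 -7.550e+01]
knob 119 ((570.0946655273438, 229.2306671142578), (31.831083297729492, 23.46074104309082), 13.640582084655762) 0.03261728733087109
```

```bash
python3 -m creep '[[0,0,3,0,0,0.02,1],[0,0,2,0,0,0,1],[0,0,0.35,0,0,0,1],[0,0,0,0,0,0,1],[0,0,0,0,0,0,0],[0,0,0,0,0,0,0],[0,0,0,0,0,0,0],[0,0,0,0,0,0,0],[0,0,0,0,0,0,0],[0,0,0,0,0,0,0],[0,0,0,0,0,0,0],[0,0,0,0,0,0,0]]' 35
```

```text
time_s: 3.6
tool_pos: [0.5807, 0.234, 0.0905]
tool_rot: [-178.2, 0.2, -76.3]
force: [0.1, -0.2, -0.7]
grip_width: 0.0309
```

```bash
python3 -m creep '[[0,0,0,0,0,0,1],[0,0,0,0,0,0,1],[0,0,0,0,0,0,1],[0,0,0,0,0,0,1],[0,1,0,-0.03,0,0,1],[0,0,0,0,0,0,1]]'; python3 -m creep '[[0,0,1,0,0,0,1],[0,0,0,0,0,0,1]]';python3 meas.py
```

```text
time_s: 4.2
tool_pos: [0.5697, 0.2313, 0.0896]
tool_rot: [179.9, 0.2, -76.3]
force: [0.0, -0.2, -0.4]
grip_width: 0.0712
time_s: 4.4
tool_pos: [0.5696, 0.2313, 0.0788]
tool_rot: [179.9, 0.2, -76.3]
force: [0.6, 0.3, -1.2]
grip_width: 0.0841
[ -22.   25.   -3.  100.    1.   55. -102.] [0.57  0.231 0.079] [179.9   0.2 -76.3]
knob 320 ((569.3027954101562, 229.15347290039062), (33.41109085083008, 23.812395095825195), 13.045801162719727) 0.032727312635957975
```

```bash
python3 -m creep '[[0.2,0,0.5,0,0,0,1],[0,0,0,0,0,0,1]]'; python3 -m creep '[[0,0,0,0,0,0,0],[0,0,0,0,0,0,0],[0,0,0,0,0,0,0],[0,0,0,0,0,0,0],[0,0,0,0,0,0,0],[0,0,0,0,0,0,0],[0,0,0,0,0,0,0],[0,0,0,0,0,0,0],[0,0,0,0,0,0,0],[0,0,0,0,0,0,0],[0,0,0,0,0,0,0],[0,0,0,0,0,0,0],[0,0,0,0,0,0,0],[0,0,0,0,0,0,0]]' 40
```

```text
time_s: 4.65
tool_pos: [0.5708, 0.2295, 0.0741]
tool_rot: [180.0, 0.2, -76.3]
force: [0.4, -1.0, 0.3]
grip_width: 0.0866
time_s: 6.05
tool_pos: [0.5713, 0.2296, 0.0747]
tool_rot: [-180.0, 0.2, -76.3]
force: [0.2, 0.2, 1.2]
grip_width: 0.0239
```

```bash
python3 -m creep '[[0,0,-1,0,0,0,0],[0,0,-2,0,0,0,0],[0,0,-3,0,0,0,0],[0,0,-4,0,0,0,0],[0,0,-4,0,0,0,0],[0,0,-4,0,0,0,0],[0,0,-4,0,0,0,0],[0,0,-4,0,0,0,0],[0,0,-3,0,0,0,0],[0,0,-2,0,0,0,0],[0,0,0,0,0,0,0]]'; python3 -m creep '[[0,0,0,0.08,0,0,0],[0,0,0,0.08,0,0,0],[0,0,0,0.08,0,0,0],[0,0,0,0.08,0,0,0],[0,0,0,0.08,0,0,0],[0,0,0,0.08,0,0,0],[0,0,0,0.08,0,0,0],[0,0,0,0,0,0,0]]';python3 meas.py
```

```text
time_s: 7.15
tool_pos: [0.5693, 0.2276, 0.4015]
tool_rot: [-179.9, 0.2, -76.3]
force: [0.6, 0.3, -1.8]
grip_width: 0.0235
time_s: 7.95
tool_pos: [0.5648, 0.2255, 0.3887]
tool_rot: [-147.6, 0.1, -76.3]
force: [-0.9, 0.6, -1.4]
grip_width: 0.024
[ -22.   -7.   -5.  105.    9.   51. -108.] [0.565 0.225 0.389] [-1.476e+02  1.000e-01 -7.630e+01]
```

```bash
cat > go.py <<'E'
import sys
from h import *
# args: rear rail-x, rail-y, rear z (m), tilt from flat deg, yaw deg
rx,ry,z,t,yaw=map(float,sys.argv[1:6]); 
E0=np.array([.472,-.199,0]);ps=np.radians(18.4);r=np.array([np.cos(ps),np.sin(ps),0]);l=np.array([-r[1],r[0],0])
a=np.radians(yaw);q=np.array([np.cos(a),np.sin(a),0]);t=np.radians(t);Z=np.array([0,0,1.])
tz=np.sin(t)*q-np.cos(t)*Z; ty=-(np.cos(t)*q+np.sin(t)*Z); tx=np.cross(ty,tz)
Rg=np.stack([tx,ty,tz],1); off=np.array([0,.024,.0747])
o=env.get_obs();R=Ro.from_euler('xyz',o['tool_rot'],degrees=True).as_matrix();p=o['tool_pos']
rear=p+R@off; d=rear-E0
print('q',o['qpos'].round(0),'now rear rail xyz',(d@r).round(4),(d@l).round(4),d[2].round(4),'tilt',np.degrees(np.arccos(-R[2,2])).round(1),'yaw',np.degrees(np.arctan2(-R[1,1],-R[0,1])).round(1))
g=E0+rx*r+ry*l+z*Z-Rg@off
print('TCP goal',g.round(3),'shift cm now-axes',(R.T@(g-p)*100).round(2),'goal-axes',(Rg.T@(g-p)*100).round(2),'rotvec',Ro.from_matrix(R.T@Rg).as_rotvec().round(3))
print('world up 1cm in tool',R[2].round(2),'rail+ 1cm',(R.T@r).round(2),'left',(R.T@l).round(2),'F',o['force'].round(2))
E
python3 go.py .045 0 .35 50 18.4
```

```text
q [ -22.   -7.   -5.  105.    9.   51. -107.] now rear rail xyz 0.2423 0.3718 0.3132 tilt 32.4 yaw 13.6
TCP goal [ 0.475 -0.198  0.416] shift cm now-axes [ 39.    14.4  -12.42] goal-axes [ 37.33  12.02 -18.56] rotvec [ 0.308 -0.053 -0.063]
world up 1cm in tool [-0.   -0.54 -0.84] rail+ 1cm [-0.08 -0.84  0.53] left [-1.    0.07 -0.04] F [ 0.21  0.31 -1.84]
```

```bash
python3 -m creep '[[0,-1.1,-1.7,0,0,0,0],[0,-1.1,-1.7,0,0,0,0],[2,1,-0.6,0,0,0,0],[3.2,1.3,-0.9,0,0,0,0],[3.2,1.3,-0.9,0,0,0,0],[3.2,1.3,-0.9,0,0,0,0],[3.2,1.3,-0.9,0,0,0,0],[3.2,1.3,-0.9,0,0,0,0],[3.2,1.3,-0.9,0,0,0,0],[3.2,1.3,-0.9,0,0,0,0],[3.2,1.3,-0.9,0,0,0,0],[3.2,1.3,-0.9,0,0,0,0],[3.2,1.3,-0.9,0,0,0,0],[2,0.8,-0.6,0,0,0,0],[0,0,0,0,0,0,0]]'; python3 go.py .045 0 .35 50 18.4
```

```text
time_s: 9.5
tool_pos: [0.491, -0.1486, 0.4374]
tool_rot: [-149.7, 0.6, -75.7]
force: [-0.0, 0.2, -1.6]
grip_width: 0.0236
q [ 20. -15.   3. 106. -19.  66. -48.] now rear rail xyz 0.051 0.0414 0.3608 tilt 30.4 yaw 13.9
TCP goal [ 0.475 -0.198  0.416] shift cm now-axes [4.41 3.42 0.37] goal-axes [ 4.18  3.59 -1.01] rotvec [ 0.342 -0.038 -0.063]
world up 1cm in tool [-0.01 -0.51 -0.86] rail+ 1cm [-0.07 -0.86  0.5 ] left [-1.    0.07 -0.03] F [-0.02  0.17 -1.64]
```

```bash
python3 -m creep '[[1.5,0.8,0,0,0,0,0],[1.5,0.8,0,0,0,0,0],[1.4,0.8,0.1,0,0,0,0],[0,0.2,0,0.07,-0.01,-0.01,0],[0,0.2,0,0.07,-0.01,-0.01,0],[0,0.2,0,0.07,-0.01,-0.01,0],[0,0.2,0,0.07,-0.01,-0.01,0],[0,0.2,0,0.07,0,-0.01,0],[0,0,0,0,0,0,0]]'; python3 go.py .045 0 .35 50 18.4
python3 -c "
from h import *
c=cam('side');save(c,'side1.png')"
```

```text
time_s: 10.4
tool_pos: [0.4795, -0.195, 0.4167]
tool_rot: [-129.2, 1.1, -71.1]
force: [-1.6, -0.9, -1.2]
grip_width: 0.0236
q [ 27. -17.  12. 117. -46.  59. -14.] now rear rail xyz 0.0511 0.003 0.3509 tilt 50.8 yaw 17.6
TCP goal [ 0.475 -0.198  0.416] shift cm now-axes [ 0.14  0.35 -0.39] goal-axes [ 0.15  0.36 -0.38] rotvec [-0.013  0.018 -0.009]
world up 1cm in tool [-0.02 -0.77 -0.63] rail+ 1cm [ 0.01 -0.63  0.77] left [-1.    0.01  0.02] F [-1.58 -0.92 -1.21]
```

View pics/side1.png

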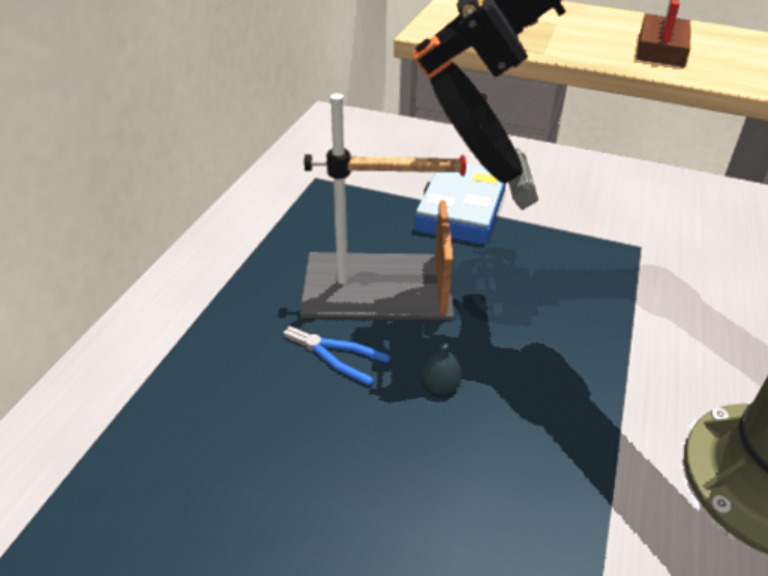

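The visor is gripped and tilted about 50°, and the rail's free end at (463,165) lines up with the loop opening. Lowering now.

```bash
python3 -m creep '[[0.2,0.4,-0.4,0,0,0,0],[0,1.2,0.9,0,0,0,0],[0,1.5,1.2,0,0,0,0],[0,1.5,1.2,0,0,0,0],[0,1.5,1.2,0,0,0,0],[0,0.9,0.8,0,0,0,0],[0,0,0,0,0,0,0]]'; python3 go.py .045 0 .235 50 18.4
```

```text
time_s: 11.15
tool_pos: [0.4759, -0.1954, 0.3278]
tool_rot: [-129.7, 0.8, -70.6]
force: [0.2, 0.3, -0.6]
grip_width: 0.0241
q [ 26. -14.  14. 124. -52.  53.  -3.] now rear rail xyz 0.0469 0.0039 0.2616 tilt 50.3 yaw 18.4
TCP goal [ 0.475 -0.198  0.301] shift cm now-axes [0.26 2.13 1.55] goal-axes [0.22 2.12 1.57] rotvec [-0.005  0.023  0.   ]
world up 1cm in tool [-0.01 -0.77 -0.64] rail+ 1cm [ 0.02 -0.64  0.77] left [-1.   -0.    0.02] F [ 0.25  0.34 -0.63]
```

```bash
python3 go.py .045 0 .250 62 18.4 | sed -n 2p; python3 -m creep '[[0.2,0.5,-0.2,0.05,0.01,0,0],[0,0.5,-0.2,0.05,0.01,0,0],[0,0.5,-0.2,0.05,0,0,0],[0,0.5,-0.2,0.05,0,0,0],[0,0,0,0,0,0,0]]'; python3 go.py .045 0 .240 62 18.4
```

```text
TCP goal [ 0.463 -0.202  0.306] shift cm now-axes [0.23 2.58 0.25] goal-axes [ 0.22  2.58 -0.27] rotvec [ 0.205  0.023 -0.002]
time_s: 11.65
tool_pos: [0.4611, -0.2025, 0.3175]
tool_rot: [-118.0, -0.1, -71.3]
force: [-0.5, 0.8, -1.0]
grip_width: 0.0238
q [ 25. -14.  22. 131. -69.  54.  17.] now rear rail xyz 0.0432 0.0003 0.2613 tilt 62.0 yaw 18.9
TCP goal [ 0.463 -0.202  0.296] shift cm now-axes [0.01 1.79 1.15] goal-axes [0.01 1.79 1.16] rotvec [-0.001  0.004  0.004]
world up 1cm in tool [ 0.   -0.88 -0.47] rail+ 1cm [ 0.01 -0.47  0.88] left [-1. -0.  0.] F [-0.5   0.76 -1.  ]
```

```bash
python3 -m creep '[[0,0.9,0.45,0,0,0,0],[0,0.7,0.35,0,0,0,0],[0,0,0,0,0,0,0]]'; python3 -m creep '[[0,0.18,0.1,0,0,0,0],[0,0,0,0,0,0,0]]'; python3 go.py .045 0 .235 62 18.4
```

```text
time_s: 11.95
tool_pos: [0.4621, -0.2028, 0.3012]
tool_rot: [-118.0, -0.3, -71.2]
force: [0.5, -0.3, -1.2]
grip_width: 0.0238
time_s: 12.15
tool_pos: [0.463, -0.2027, 0.3]
tool_rot: [-118.1, -0.3, -71.1]
force: [-0.2, 0.3, -0.9]
grip_width: 0.0235
q [ 25. -12.  22. 132. -71.  54.  20.] now rear rail xyz 0.0449 -0.0005 0.2437 tilt 61.9 yaw 19.5
TCP goal [ 0.463 -0.202  0.291] shift cm now-axes [-0.07  0.77  0.42] goal-axes [-0.07  0.77  0.42] rotvec [0.001 0.005 0.009]
world up 1cm in tool [ 0.01 -0.88 -0.47] rail+ 1cm [ 0.01 -0.47  0.88] left [-1.   -0.01  0.  ] F [-0.24  0.26 -0.87]
```

```bash
python3 -m creep '[[0,0.35,0.19,0,0,0,0],[0,0,0,0,0,0,0]]'; python3 -m creep '[[0,0.18,0.1,0,0,0,0],[0,0,0,0,0,0,0]]'; python3 -m creep '[[0,0.18,0.1,0,0,0,0],[0,0,0,0,0,0,0]]'; python3 go.py .045 0 .235 62 18.4|head -1
```

```text
time_s: 12.35
tool_pos: [0.4633, -0.2028, 0.2966]
tool_rot: [-118.0, -0.4, -71.1]
force: [0.4, 0.2, -1.5]
grip_width: 0.0237
time_s: 12.55
tool_pos: [0.4634, -0.2029, 0.2945]
tool_rot: [-118.0, -0.4, -71.1]
force: [-0.6, 0.5, -1.1]
grip_width: 0.0237
time_s: 12.75
tool_pos: [0.4634, -0.2029, 0.2923]
tool_rot: [-118.0, -0.4, -71.1]
force: [0.6, -0.1, -0.9]
grip_width: 0.0238
q [ 25. -11.  23. 133. -72.  54.  22.] now rear rail xyz 0.0453 -0.001 0.2361 tilt 62.0 yaw 19.6
```

```bash
for i in 1 2; do python3 -m creep '[[0,0.15,0.08,0,0,0,0],[0,0,0,0,0,0,0]]' | grep -E "pos|force"; done
```

```text
tool_pos: [0.4634, -0.203, 0.2905]
force: [-0.2, 0.1, -2.4]
tool_pos: [0.4634, -0.203, 0.2886]
force: [-0.3, 0.3, -1.8]
```

```bash
python3 -m creep '[[0,0.1,0.05,0,0,0,0],[0,0,0,0,0,0,0]]' | grep -E "pos|force"
```

```text
tool_pos: [0.4635, -0.2031, 0.2876]
force: [0.5, -0.3, -1.0]
```

```bash
for i in 1 2; do python3 -m creep '[[0,0.1,0.05,0,0,0,0],[0,0,0,0,0,0,0]]' | grep -E "pos|force"; done
```

```text
tool_pos: [0.4637, -0.2032, 0.2873]
force: [-0.3, 0.8, -1.1]
tool_pos: [0.4639, -0.2034, 0.2871]
force: [0.1, -0.1, -0.6]
```

```bash
python3 -m creep '[[0,0.1,0.05,0,0,0,0],[0,0,0,0,0,0,0]]' | grep -E "pos|force"
```

```text
tool_pos: [0.4641, -0.2035, 0.2869]
force: [-0.9, -0.5, 0.8]
```

```bash
for i in 1 2; do python3 -m creep '[[0,0.13,0.07,0,0,0,0],[0,0.13,0.07,0,0,0,0]]' | grep -E "pos|force"; done; python3 go.py .045 0 .23 62 18.4|head -1
```

```text
tool_pos: [0.4646, -0.2037, 0.2864]
force: [-4.4, 0.7, 7.4]
tool_pos: [0.4651, -0.204, 0.2861]
force: [-5.1, 1.1, 6.2]
q [ 25. -10.  23. 133. -74.  55.  25.] now rear rail xyz 0.0474 -0.0025 0.2307 tilt 62.9 yaw 20.0
```

The arm feels about 8 N upward with z stalled, so the rail has taken the band. I'll take a quick look before releasing.

```bash
python3 -c "
from h import *
print(env.get_obs()['force'])
a=cam('side')['img'][20:220,200:400];b=cam('scene')['img'][40:240,100:300]
cv2.imwrite('pics/c2.png',cv2.resize(np.hstack([a,b]),None,fx=2,fy=2))"
```

```text
[-5.07720346  1.07998011  6.16253287]
```

View pics/c2.png

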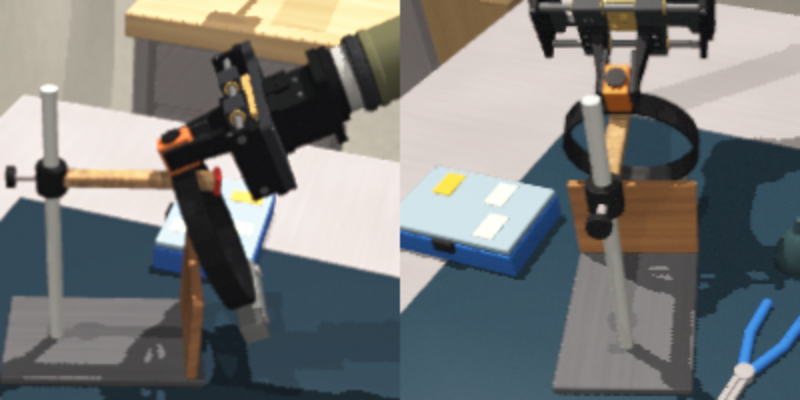

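The left crop shows the band on the rail beside the cap at (215,180), tilted. The right crop shows the rail through the loop, with the knob on top. Releasing.

```bash
python3 -m creep '[[0,0,0,0,0,0,0],[0,0,0,0,0,0,0.4],[0,0,0,0,0,0,0.5],[0,0,0,0,0,0,0.6],[0,0,0,0,0,0,0.8],[0,0,0,0,0,0,1],[0,0,0,0,0,0,1],[0,0,0,0,0,0,1],[0,0,0,0,0,0,1],[0,0,0,0,0,0,1],[0,0,0,0,0,0,1],[0,0,0,0,0,0,1],[0,0,0,0,0,0,1],[0,0,0,0,0,0,1],[0,0,0,0,0,0,1]]'; python3 -c "
from h import *
a=cam('side')['img'][20:220,200:400];b=cam('scene')['img'][40:240,100:300]
cv2.imwrite('pics/c3.png',cv2.resize(np.hstack([a,b]),None,fx=2,fy=2))"
```

```text
time_s: 15.95
tool_pos: [0.4649, -0.204, 0.2841]
tool_rot: [-117.3, -0.5, -71.1]
force: [-0.1, -0.8, 0.6]
grip_width: 0.0869
```

View pics/c3.png

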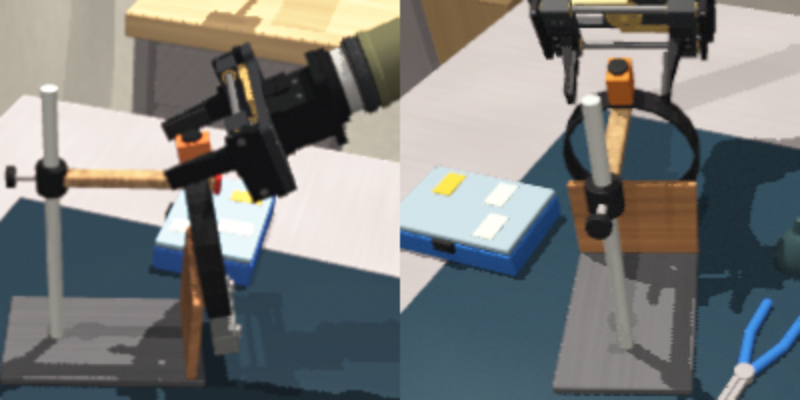

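It now hangs from the rail with the knob up at (193,140) in the left crop, resting against the board, and the open fingers are clear of the knob. Retreating.

```bash
python3 -m creep '[[0,0,-1,0,0,0,1],[0,0,-1.5,0,0,0,1],[0,-0.5,-2,0,0,0,1],[0,-1,-2,0,0,0,1],[0,-1.5,-2,0,0,0,1],[0,-2,-2,0,0,0,1],[0,-2,-2,0,0,0,1],[0,-2,-2,0,0,0,1],[0,0,0,0,0,0,1],[0,0,0,0,0,0,1],[0,0,0,0,0,0,1],[0,0,0,0,0,0,1],[0,0,0,0,0,0,1],[0,0,0,0,0,0,1],[0,0,0,0,0,0,1]]'; python3 -c "
from h import *
print(env.get_obs()['qpos'].round(0))
A=cam('side');a=A['img'][20:220,200:400];b=cam('scene')['img'][40:240,100:300]
cv2.imwrite('pics/c4.png',cv2.resize(np.hstack([a,b]),None,fx=2,fy=2))
W=cloud(A);h=cv2.cvtColor(A['img'],cv2.COLOR_BGR2HSV);m=(h[...,0]>4)&(h[...,0]<18)&(h[...,1]>190)&(W[...,2]>.24)&(W[...,2]<.3)&(W[...,1]<-.1)&(W[...,0]<.6)
P=W[m]-[.472,-.199,0];c,s=.949,.316;r=P[:,:2]@np.array([c,s]);l=P[:,:2]@np.array([-s,c]);print(m.sum(),np.percentile(r,[5,50,95]),np.percentile(l,[5,50,95]),np.percentile(P[:,2],[5,95]))"
```

```text
time_s: 17.55
tool_pos: [0.387, -0.2349, 0.3982]
tool_rot: [-117.5, -0.5, -71.0]
force: [0.6, 0.9, -0.3]
grip_width: 0.0869
[ 73. -17.  -9. 125. -68.  77.  15.]
3 [0.00921099 0.01174398 0.01182283] [0.00654586 0.00736794 0.00821505] [0.24960394 0.2607271 ]
```

View pics/c4.png

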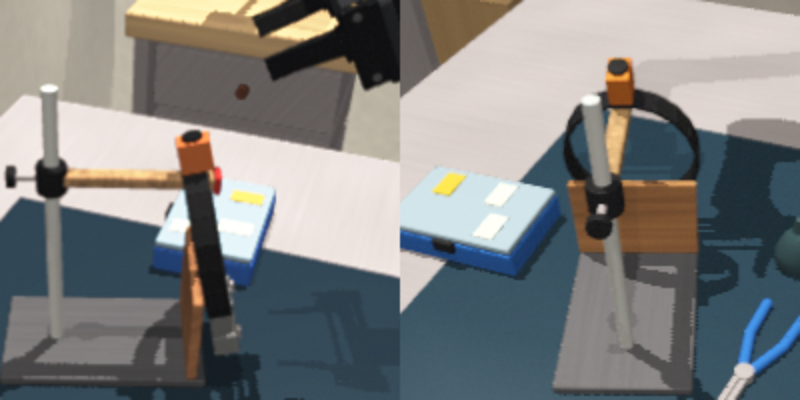

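The visor hangs still, the gripper is well clear, and the bystanders are unchanged. One last numeric check of knob position and motion before handing in.

```bash
cat > fin.py <<'E'
from h import *
for n in('side','scene'):
    A=cam(n);W=cloud(A);h=cv2.cvtColor(A['img'],cv2.COLOR_BGR2HSV)
    P=W-[.472,-.199,0];r=P[...,0]*.949+P[...,1]*.316;l=-P[...,0]*.316+P[...,1]*.949
    m=(h[...,1]>120)&(h[...,0]<20)&(P[...,2]>.243)&(P[...,2]<.31)&(abs(l)<.03)&(r>-.05)&(r<.12)
    b=(P[...,2]>.13)&(P[...,2]<.2)&(abs(l)<.1)&(r>-.06)&(r<.1)
    for k,q in(('knob',m),('band',b)):print(n,k,q.sum(),*[np.percentile(x[q],[5,50,95]).round(3) for x in(r,l,P[...,2])])
E
python3 fin.py; python3 -m creep '[[0,0,0,0,0,0,1],[0,0,0,0,0,0,1],[0,0,0,0,0,0,1]]'>/dev/null; python3 fin.py
```

```text
side knob 263 [0.011 0.025 0.04 ] [-0.002  0.008  0.011] [0.245 0.262 0.274]
side band 433 [-0.009  0.007  0.022] [0.06  0.071 0.075] [0.134 0.169 0.197]
scene knob 206 [0.018 0.04  0.045] [-0.012  0.001  0.01 ] [0.246 0.264 0.276]
scene band 226 [-0.006  0.014  0.026] [-0.074  0.058  0.073] [0.133 0.17  0.198]
side knob 263 [0.011 0.025 0.04 ] [-0.002  0.009  0.011] [0.245 0.262 0.274]
side band 431 [-0.008  0.007  0.022] [0.06  0.071 0.075] [0.136 0.17  0.197]
scene knob 206 [0.017 0.039 0.045] [-0.012  0.001  0.01 ] [0.245 0.264 0.276]
scene band 226 [-0.007  0.014  0.026] [-0.074  0.058  0.073] [0.132 0.169 0.198]
```

```bash
python3 -c "
from cell import order
print(order.sign_off())"
```

```text
the job is handed in; nothing more can be done
None
```

The magnifier is hanging on the rail by the rear of its band, with the orange housing on top and the lens holder at the bottom. The job was handed in after about 18 s of robot time; the sign-off reports no verdict.

- **Grasp:** The first close was about 1.5 cm too high on the knob. I reopened, lowered and regripped it across the 24 mm at 40 N.
- **Hanging:** I tilted it about 62° and lowered it over the red end in 1–2 mm steps. The descent stalled and the wrist felt about 8 N upward, well under the 25 N limit, with the rail top at about 0.231 m. Only then did I let go and back away.
- **Last checks:**
  - **Position:** The rear edge is roughly 38 mm behind the free end and within about 1 cm sideways.
  - **Stillness:** Two readings 0.4 s apart agreed to about 1 mm.
  - **Lean:** It rests leaning slightly against the swing-stop board. I judged the lean well inside the 34° limit from the picture and the geometry, not by measuring it.
  - **Surroundings:** The gripper is clear. The blue case and the parts of the pliers and blower in view looked unmoved, though I did not measure them.

One depth check in between found only three knob pixels because its colour mask was too tight. I discarded it and repeated it with a wider mask.

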